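# Draw out the telescopic bottle brush and hold it ready

## Task

The tall carafe is next to be washed, so get the telescopic bottle brush ready: press the release button in its grip and, while the stand still holds the brush head back, draw the grip up past the first stop to the second stop, as far as it goes. Then slide the brush out of the open side of the stand, lift it clear and finish while holding it upright and still in the air, fully drawn out, not resting against anything. Leave the other things as they stand.

Things in the scene. Friction and masses are not known exactly. Their poses are not given: they have to be found in the camera images.
- stand: Fixed low drip stand of steel sheet, 98 x 86 mm on plan, 77 mm high. Origin on its underside below the brush's place; z up, x to its closed back (upright plate 64 mm wide, 31 to 36 mm behind the origin): its OPEN SIDE FACES ITS OWN -x. Foot plate 10 mm high, ends 55 mm in front, side lips 5.5 mm, no front lip.
- grip_centre (a point): Centre of the brush's black grip at button height, where to take it. z up along the brush, +y to the button's face. Bar 26 (x) by 30 mm (y), top 30 mm above this point, underside 75 mm below. This point is 155 mm above the underside of the head when home, 235 mm at the second stop. Brush 150 g; standing, it is turned up to 0.6 rad either way from the stand's axes.
- button_face (a point): Middle of the ribbed release button, 15 wide, 22 high, on the grip's +y face, 4 mm proud. Pinching the grip across y (button against plain back: 34 mm, 30 when pressed) with 20 N or more presses it and holds the grip at once. While it is in, the grip slides on the rod; let out, a lock plate catches in the next notch.
- brush_button (a joint): Travel of the release button, m: 0 free, 0.004 flush with the grip. Spring 3 N at the start, 6 N flush. The rod is free from about 0.003.
- brush_grip (a joint): How far the grip is drawn up the rod, m: 0 home, 0.040 first stop, 0.080 second stop (end of travel). Locked at the stops while the button is out. With the button in it draws stiffly (about 4 N) and does not slide under the brush's own weight, so the head must be held back, as by the stand's fork.
- brush_head (a point): Centre of the grey round brush head, 43 mm across and 56 mm high, half-way up; its top is a flat steel collar 34 mm across; above it runs the square steel rod, 10 x 10 mm. z up along the brush. The underside of the head is 28 mm below this point.
- stand_dock (a point): Point on the stand's foot plate, 10 mm above the worktop, where the brush head stands; axes as the stand's. The head may stand up to 2 mm off it.
- carafe: Tall glass carafe, 95 mm across, 235 mm high, standing to the right, near the sink; origin under its foot. Leave it.
- glass: Drinking glass, 81 mm across, 93 mm high, right of the stand; origin under its foot. Leave it.
- spice_jar: Spice jar, 46 mm across, 106 mm high, behind and left of the stand; origin under its foot. Leave it.
- mug: Mug, 91 x 123 mm, 96 mm high, origin under it. Leave it.
- clip_jar: Clip-top glass jar, 89 mm across, 119 mm high, origin under it. Leave it.
- fork (a point): Middle of the stand's fork, above the dock, axes as the stand's. Level plate 5 mm thick, underside 72 mm above the worktop; slot 18 mm wide (y), closed 9 mm behind this point, open to -x; prongs end 34 mm in front. The brush rod stands in it; it lets the head rise only 6 mm. A brush moved level 60 mm or more to the stand's -x is clear and can be lifted.
- lemon: Lemon, 83 mm long, in front of the sink; origin under it. Leave it.
- garlic: Bulb of garlic, 60 mm, near the front edge left of the stand; origin under it. Leave it.
- teaspoon: Teaspoon, 138 mm long, flat in front of the hob at the left; origin under it. Leave it.
Things that resemble listed ones, but are neither listed nor needed, are in the scene too. What is shaped like the part that bears grip_centre but pink is not meant.

How it is judged:
On the way, in this order (a step that is already met when the one before it is completed fails the run):
1. the release button is pressed in, with the grip still home and the brush in the stand (value of joint brush_button above 0.0028 m and value of joint brush_grip below 0.012 m and horizontal distance between brush_head and stand_dock below 0.02 m), for 0.1 s.
2. the grip is drawn up to the second stop while the stand holds the brush head (value of joint brush_grip above 0.076 m and horizontal distance between brush_head and stand_dock below 0.025 m and height (world z) of brush_head below 0.055 m), for 0.2 s.
At the end, for the whole second after the job is handed in: The gripper holds the brush still and upright (within 15 degrees), drawn out to the second stop (76 mm or more of 80), out of the stand (head over 45 mm beside its place there, or lifted above it), touching neither stand nor other things, underside of the head at least 22 mm above the worktop (value of joint brush_grip above 0.076 m and contact force between the fingers and brush above 3 N and contact force between brush and stand below 0.05 N and (horizontal distance between brush_head and stand_dock above 0.045 m or height (world z) of brush_head above 0.12 m) and height (world z) of brush_head above 0.05 m and angle between brush_head's own z axis and vertical below 0.26 rad and linear speed of brush below 0.03 m/s and contact force between brush and glass below 0.05 N and contact force between brush and spice_jar below 0.05 N and contact force between brush and carafe below 0.05 N and contact force between brush and mug below 0.05 N and contact force between brush and clip_jar below 0.05 N and contact force between brush and lemon below 0.05 N and contact force between brush and garlic below 0.05 N and contact force between brush and teaspoon below 0.05 N); the arm keeps its last pose, push and grip.
It fails at once if another thing was pushed more than 25 mm from its place (distance of any of glass, spice_jar, carafe, mug, clip_jar, lemon, garlic, teaspoon from where it was at the start of the episode above 0.025 m).
It also fails if it takes over 35 s, if anything falls off the work surface, if the arm or the gripper's body presses on something with over 40 N, if the wrist force passes 120 N, or if a joint passes its speed limit or range.

## Robot

A 6-joint arm with a two-finger parallel gripper is mounted at the origin on a cart in front of the work surface, level with it; the furniture and walls round the work are solid. World frame = base frame: x ahead of the robot, y to its left, z up, the work surface at z = 0. Lengths are in m, angles in rad, forces in N, time in s.
With the tool pointing down it reaches from about 0.35 to 0.875 m from the base axis. Payload 15.5 kg.
Tool frame: the origin (TCP) lies midway between the tips of the shut fingers; the grasp point (between the pads) lies 19 mm behind it (r.grasp_offset is the distance from the TCP to the grasp point, in m); z points along the fingers, y is the line along which they close (so a half turn about z gives the same grasp; the last joint's range is limited). The gripper opens to 85 mm and grips with 20 to 120 N. Pads are 22 mm wide; open, the fingers measure 114 mm over their backs; the gripper's body (76 mm by 85 mm) begins 54 mm behind the grasp point. The pads swing forward as they close: fully open they stand 13 mm farther back than shut.
Start: joints at [-1.347, 0.494, 1.345, -0, 1.302, -0.096], TCP at [0.196, -0.593, 0.231] pointing down, gripper open.
Joint ranges: [-2.91, 2.91], [-0.82, 2.16], [0.22, 2.67], [-1.22, 4.37], [0.12, 2.79], [-3.08, 3.08]. Speed limits (rad/s): [1.89, 1.89, 2.57, 3.01, 3.01, 3.01].

## Interface

Orientations are given as a unit quaternion [x, y, z, w].
In Python, from station import r gives the robot as it stands.
- The arm moves only by the tool carry_out, never from a script. Its argument "series" is a list of rows, each an object with "xyz": the shift along the tool's x, y, z in cm, a list of three; "spin": the turn about the tool's z in degrees; "gripper": the finger opening in cm, from 0 to 8.54. In form: [{"xyz": [tx, ty, tz], "spin": spin, "gripper": gripper}, ...]. A call has 1 to 8 rows; each row is the pose to reach, as a shift and turn from the pose commanded when the call began, along the tool's axes at that moment; what a row does not reach only later rows make up. A row lasts 1/12 s, in which the tool goes at most 41.7 mm and 7.16 degrees, less where a joint would pass 70% of its speed; a pose out of reach is approached as far as the arm can. A call with a gripper value outside its range is refused whole. The fingers move at their own pace and stop on an object; the grip force is fixed at half the most. Time passes only in rows, so rows that repeat a pose let the fingers close. It gives the time, the measured TCP pose, the force, the opening and the grip force at its end, in the units of the state.
- r.observe(): the state, without advancing time (a new reading comes with each control period).
- r.grab_frame(name): name is "scene" or "top" or "wrist"; returns a dict with "frame" (400x640x3 uint8, red, green, blue), "range_z" (400x640 float32, m along the optical axis (not along the pixel's ray), 0 where there is no reading), "vfov" (degrees; the focal length in pixels is half the picture's height over the tangent of half this angle, whatever the lens; pixels are square), "cx", "cy" (the principal point, pixels), "k1" (the pictures are not rectified: a ray, as slopes to the right and down, at radius r is drawn at 1 + k1 r^2 times it, then the intrinsics apply), "world_from_camera" (4x4, takes a point from camera to world coordinates); the wrist camera has in their place "tool_from_camera" (4x4, takes a point from camera to tool coordinates, whose origin is the TCP and whose axes are the flange's). Camera axes: x right, y up, looking along -z (the intrinsics and any distortion apply to the point x, -y, -z); pixel columns grow to the right and rows downward; lengths in m; the calibration is good to about 2 mm. A picture is of the moment at which its call begins: read the wrist's pose just before it.
- r.sign_off(): hands the job in; it is judged then, once.
Trained networks look in a picture, given as the dict that the camera call returned (one of the last four; its "shot" number tells which), for a name from the list of things; names that differ only in an ending like _2 or _b are one class to them, and where a whole thing is asked for, a point or a joint stands for the part that bears it (a point fixed in the world has none). Each returns a list of dicts, best first, with "score" (0 to 1); they miss things now and then, are a little off and sometimes report something else, mostly with a low value. They report only what shows in the picture. A call takes as long as a camera call. They do not tell look-alikes from the thing itself.
- r.recognise(picture, query): "location" ([column, row] in pixels, amid what is visible of it).
- r.masks_of(picture, query): "region" (400x640 bool, what is visible of it) and "location" ([column, row] in pixels, amid what is visible of it).
The state is a dict: "clock": time; "q": joint angles; "qvel": joint speeds; "effort": joint torques, N m; "position": TCP position; "orientation": TCP orientation; "force": force on the tool from outside, world axes, zero at the start; "ft_torque": the same for the moment, N m; "gripper_width": finger opening in m; "finger_force": force on a finger pad.
Only numpy, scipy, OpenCV 4.12 (cv2) and the standard library are available. Lean on these libraries where they do the work, as an engineer would, in place of code of your own. Each camera call takes 0.05 s, during which the arm holds its last target. There are 200 camera calls.

## Working session

There is one attempt and no reset: what is moved stays moved. The work goes in short steps, Python scripts to look and compute and a tool call to move; the robot and the scene stay as the last step left them, time stands still between calls to the robot, and variables do not carry over. Pictures are saved under pics/ and viewed, at most 10 in all, crops included, and the job is handed in when it is done.

Besides the shell and the picture viewer there is one more tool, called in YAML: its name, and indented under it one key for each argument. carry_out: Moves the arm, as the interface text tells. Its arguments: {"type":"object","properties":{"series":{"type":"array"}},"required":["series"]}

```bash
mkdir -p pics
cat > h.py <<'E'
import numpy as np, cv2
from station import r
from scipy.spatial.transform import Rotation as R
def W(p):
    if "world_from_camera" in p: return np.array(p["world_from_camera"])
    T=np.eye(4);T[:3,:3]=R.from_quat(p["ori"]).as_matrix();T[:3,3]=p["pos"]
    return T@np.array(p["tool_from_camera"])
def grab(n):
    s=r.observe();p=r.grab_frame(n);p["pos"]=s["position"];p["ori"]=s["orientation"];return p
def K(p):
    f=200/np.tan(np.radians(p["vfov"])/2);return np.array([[f,0,p["cx"]],[0,f,p["cy"]],[0,0,1.]])
def cloud(p):
    v,u=np.mgrid[0:400,0:640].astype(float)
    q=cv2.undistortPoints(np.stack([u.ravel(),v.ravel()],1)[:,None],K(p),np.array([p["k1"],0,0,0,0.]))[:,0].reshape(400,640,2)
    z=p["range_z"];c=np.stack([q[...,0]*z,-q[...,1]*z,-z,np.ones_like(z)],-1)
    c=(c@W(p).T)[...,:3];c[z<=0]=np.nan;return c
def save(p,n): cv2.imwrite("pics/"+n,p["frame"][...,::-1])
E
cat > a.py <<'E'
from h import *
np.set_printoptions(precision=4,suppress=True)
print(r.observe())
for n in ["scene","top"]:
    p=grab(n);save(p,n+".png");c=cloud(p)
    np.savez(n,c=c,f=p["frame"])
    print(n,W(p)[:3,3])
    for q in ["grip_centre","button_face","brush_head","stand","glass","spice_jar"]:
        for m in r.masks_of(p,q)[:3]:
            g=np.asarray(m["region"]);a=c[g];print(q,round(m["score"],2),np.round(m["location"]),g.sum(),np.nanmedian(a,0),np.nanpercentile(a,3,axis=0),np.nanpercentile(a,97,axis=0))
E
python3 a.py
```

```text
{'clock': 0.0, 'q': array([-1.3465,  0.4941,  1.3461, -0.    ,  1.3025, -0.0955]), 'qvel': array([-0.0003,  0.0011, -0.0003, -0.0003,  0.0001,  0.0006]), 'effort': array([  0.0044, -88.2153, -38.3868,   0.0001,   0.0101,   0.    ]), 'position': array([ 0.1964, -0.593 ,  0.2307]), 'orientation': array([ 0.9872,  0.1592, -0.0001, -0.0006]), 'force': array([ 0.3059, -0.94  , -0.1468]), 'ft_torque': array([-0.0152, -0.0105,  0.0022]), 'finger_force': 0.0, 'gripper_width': 0.08519461563341835}
scene [-0.0564  0.7755  1.0369]
grip_centre 0.89 [271. 217.] 347 [0.523  0.0868 0.1561] [0.5142 0.0626 0.0916] [0.5402 0.0946 0.1948]
grip_centre 0.78 [254. 254.] 389 [0.4953 0.2051 0.1496] [0.4863 0.1187 0.0564] [0.5627 0.2129 0.1848]
grip_centre 0.76 [314. 212.] 340 [ 0.4412 -0.0178  0.1494] [ 0.4314 -0.0335  0.0915] [ 0.4596 -0.0086  0.1847]
button_face 0.29 [313. 154.] 1565 [ 0.6101 -0.2486  0.1233] [ 0.5812 -0.3033  0.0096] [ 0.6552 -0.2283  0.231 ]
brush_head 0.78 [319. 221.] 627 [ 0.4413 -0.0183  0.1021] [ 0.4284 -0.0808  0.0005] [ 0.4747 -0.008   0.184 ]
brush_head 0.78 [252. 266.] 677 [0.49
[... 729 characters left out ...]
1.] 82 [0.5242 0.0712 0.1908] [0.5148 0.0583 0.1172] [0.5386 0.0872 0.1973]
grip_centre 0.52 [304. 207.] 58 [ 0.4453 -0.0308  0.184 ] [ 0.4322 -0.0427  0.1479] [ 0.4583 -0.0163  0.1891]
brush_head 0.61 [303. 207.] 135 [ 0.4434 -0.0309  0.1372] [ 0.428  -0.0493 -0.0024] [ 0.4717 -0.0088  0.188 ]
brush_head 0.45 [248. 197.] 130 [0.4966 0.1859 0.1208] [0.4844 0.1754 0.027 ] [0.5137 0.2031 0.1871]
stand 0.92 [284. 197.] 421 [0.508  0.0609 0.0123] [ 0.4747  0.0313 -0.0023] [0.5624 0.1167 0.0813]
glass 0.78 [313. 184.] 309 [ 0.5626 -0.0601  0.0154] [ 0.5276 -0.0958  0.0054] [ 0.5895 -0.028   0.0869]
spice_jar 0.43 [266. 170.] 153 [0.6096 0.1219 0.1024] [0.593  0.1035 0.0206] [0.6322 0.1422 0.1091]
```

Run:
```python
import numpy as np,cv2
a=np.load("scene.npz")["f"][170:300,200:380,::-1];b=np.load("top.npz")["f"][140:240,230:350,::-1]
a=cv2.resize(a,None,fx=3.2,fy=3.2,interpolation=3);b=cv2.resize(b,(a.shape[1]*0+220,183),interpolation=3)
b=cv2.resize(np.load("top.npz")["f"][160:220,250:330,::-1],(555,416),interpolation=3)[:, :]
a=cv2.resize(a,(400,289));b=cv2.resize(b,(400,300))
cv2.imwrite("pics/crop.png",cv2.resize(np.vstack([a,b]),(400,589)))
```

```text
(no output)
```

View pics/crop.png

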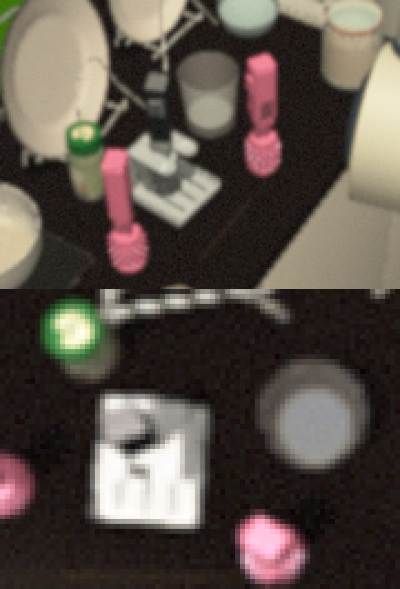

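View pics/scene.png

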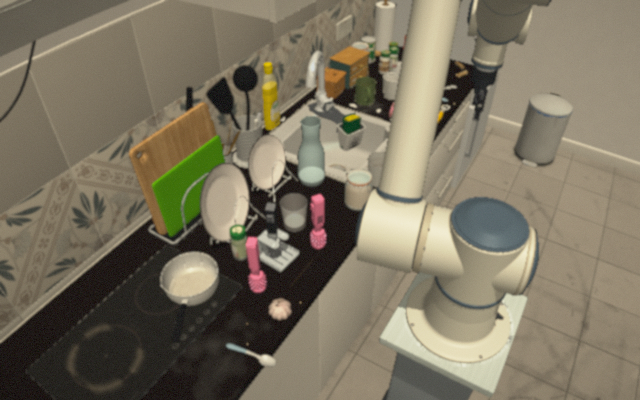

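The crop shows the black grip in the steel stand at top-crop (130,425), with its open side toward the robot and yaw about -5°. Two pink look-alikes stand at left and lower right. I'll move above the black one for a close look.

carry_out:
  series:
    - {"xyz": [2, -2, -4], "spin": 0, "gripper": 8.5}
    - {"xyz": [6, -6, -8], "spin": 0, "gripper": 8.5}
    - {"xyz": [9, -9, -10], "spin": 0, "gripper": 8.5}
    - {"xyz": [12, -12, -10], "spin": 0, "gripper": 8.5}
    - {"xyz": [15, -15, -10], "spin": 0, "gripper": 8.5}
    - {"xyz": [18, -18, -10], "spin": 0, "gripper": 8.5}
    - {"xyz": [21, -21, -10], "spin": 0, "gripper": 8.5}
    - {"xyz": [24, -24, -10], "spin": 0, "gripper": 8.5}

```text
clock: 1.37
position: [0.3315, -0.3236, 0.3312]
orientation: [0.987, 0.159, 0.0, 0.0]
force: [1.5, -0.4, 0.2]
gripper_width: 0.0848
finger_force: 0.0
```

Run:
```python
from h import *
np.set_printoptions(precision=4,suppress=True)
s=r.observe();print(s["clock"],s["position"],s["orientation"],s["q"]);p=grab("wrist");print(p["tool_from_camera"],p["vfov"],p["k1"])
```

```text
1.3667 [ 0.3315 -0.3236  0.3312] [0.9873 0.159  0.0003 0.0004] [-0.9023  0.1664  1.5671  0.0001  1.4071  0.3491]
[[ 0.0013  0.9485  0.3168  0.0814]
 [ 1.     -0.0015  0.0002  0.    ]
 [ 0.0007  0.3168 -0.9485 -0.1419]
 [ 0.      0.      0.      1.    ]] 60.518748350663344 -0.06268217181122426
```

carry_out:
  series:
    - {"xyz": [3, -3, 0], "spin": 0, "gripper": 8.5}
    - {"xyz": [6, -6, 0], "spin": 0, "gripper": 8.5}
    - {"xyz": [9, -9, 0], "spin": 0, "gripper": 8.5}
    - {"xyz": [12, -12, 0], "spin": 0, "gripper": 8.5}
    - {"xyz": [15, -15, 0], "spin": 0, "gripper": 8.5}
    - {"xyz": [18, -18, 0], "spin": 0, "gripper": 8.5}
    - {"xyz": [21, -21, 0], "spin": 0, "gripper": 8.5}
    - {"xyz": [23.5, -24, 0], "spin": 0, "gripper": 8.5}

```text
clock: 2.08
position: [0.4786, -0.0242, 0.331]
orientation: [0.987, 0.159, 0.0, 0.0]
force: [0.6, -1.1, 0.0]
gripper_width: 0.0849
finger_force: 0.0
```

carry_out:
  series:
    - {"xyz": [3, -3, 0], "spin": 0, "gripper": 8.5}
    - {"xyz": [5, -5, 0], "spin": 0, "gripper": 8.5}
    - {"xyz": [6.5, -7, 0], "spin": 0, "gripper": 8.5}
    - {"xyz": [6.5, -7, 0], "spin": 0, "gripper": 8.5}

```text
clock: 2.42
position: [0.5186, 0.0645, 0.3306]
orientation: [0.987, 0.161, 0.0, -0.001]
force: [-0.5, 0.0, -1.5]
gripper_width: 0.0847
finger_force: 0.0
```

```bash
cat > w.py <<'E'
import sys
from h import *
np.set_printoptions(precision=4,suppress=True)
s=r.observe();print(s["clock"],s["position"],s["orientation"],s["q"])
p=grab("wrist");save(p,sys.argv[1]);c=cloud(p);np.savez("wrist",c=c,f=p["frame"])
for q in ["grip_centre","button_face","brush_head","stand"]:
    for m in r.masks_of(p,q)[:2]:
        g=np.asarray(m["region"]);a=c[g];print(q,round(m["score"],2),np.round(m["location"]),g.sum(),np.nanmedian(a,0),np.nanpercentile(a,3,axis=0),np.nanpercentile(a,97,axis=0))
def rect(sel,n):
    P=c[sel&(np.hypot(c[...,0]-.525,c[...,1]-.075)<.09)][:,:2]
    if len(P)>5: print(n,len(P),P.mean(0),cv2.minAreaRect((P*1e3).astype(np.float32)))
rect((c[...,2]>.185)&(c[...,2]<.205),"griptop")
rect((c[...,2]>.069)&(c[...,2]<.082),"fork")
rect((c[...,2]>.006)&(c[...,2]<.02),"foot")
E
python3 w.py w1.png
```

```text
2.4167 [0.5186 0.0645 0.3306] [ 0.987   0.1608  0.0003 -0.0005] [0.0087 0.2601 1.4427 0.0011 1.4385 1.2564]
grip_centre 0.9 [380. 261.] 1688 [ 0.4562 -0.0216  0.1679] [ 0.4395 -0.0413  0.0978] [ 0.4647 -0.0112  0.1857]
grip_centre 0.79 [308. 161.] 1571 [0.5361 0.0776 0.1938] [0.5184 0.0617 0.0767] [0.5474 0.0929 0.1958]
button_face 0.49 [289. 162.] 60 [0.5259 0.0921 0.1749] [0.5196 0.0885 0.1642] [0.5319 0.0947 0.1776]
button_face 0.46 [371. 255.] 202 [ 0.4583 -0.0137  0.1599] [ 0.4512 -0.0191  0.1374] [ 0.4637 -0.0096  0.1664]
brush_head 0.95 [309. 160.] 1515 [0.5365 0.0775 0.1939] [0.5197 0.0624 0.1175] [0.5474 0.092  0.1958]
brush_head 0.74 [373. 246.] 2542 [ 0.4563 -0.0213  0.1378] [ 0.4375 -0.0428  0.0113] [ 0.4664 -0.0099  0.1855]
stand 0.61 [310. 129.] 3241 [0.5479 0.0842 0.0756] [0.4823 0.035  0.0073] [0.5717 0.1168 0.0777]
stand 0.48 [595. 160.] 6936 [ 0.6225 -0.2392  0.1021] [ 0.5866 -0.2657  0.0207] [ 0.6666 -0.2292  0.1505]
griptop 1039 [0.5329 0.0755] ((531.8897094726562, 75.50648498535156), (25.1241455078125, 30.03377342224121), 25.332775115966797)
fork 2028 [0.5444 0.0766] ((556.2890014648438, 77.69483947753906), (114.48308563232422, 75.71403503417969), 9.618428230285645)
foot 1027 [0.5375 0.0877] ((538.7723388671875, 74.959716796875), (85.8488540649414, 126.36683654785156), 85.69337463378906)
```

View pics/w1.png

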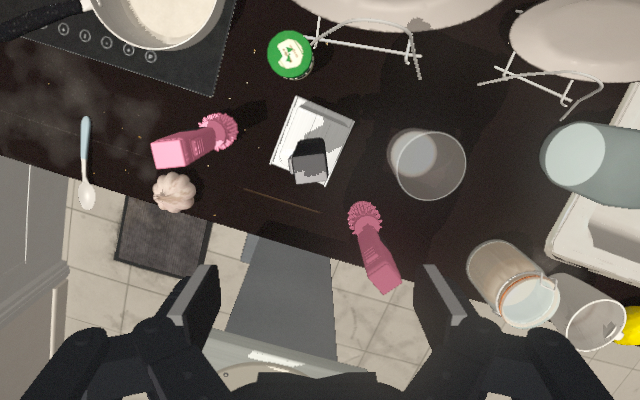

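The image shows the black grip at (308,161), with the button on its left (+y) side at (289,162), in the stand with the white foot around (310,130). Grip yaw is 25°. Next is the stand yaw.

Run:
```python
import numpy as np,cv2
d=np.load("wrist.npz");c=d["c"];x,y,z=c[...,0],c[...,1],c[...,2]
box=(x>.465)&(x<.59)&(y>.015)&(y<.135)
for a,b in[(.072,.082),(.006,.014),(.005,.085)]:
    P=c[box&(z>a)&(z<b)][:,:2]*1e3
    # robust: largest component on 1.5mm grid
    I=np.zeros((100,100),np.uint8);i=((P-[455,5])/1.5).astype(int);I[i[:,1],i[:,0]]=255
    I=cv2.morphologyEx(I,3,np.ones((3,3)))
    n,l,st,_=cv2.connectedComponentsWithStats(I);k=1+st[1:,4].argmax()
    Q=P[l[i[:,1],i[:,0]]==k].astype(np.float32);print(a,b,len(P),len(Q),cv2.minAreaRect(Q))
crop=d["f"][85:200,255:370,::-1];cv2.imwrite("pics/w1c.png",cv2.resize(crop,(575,575),interpolation=3))
```

```text
0.072 0.082 1997 1997 ((532.4214477539062, 74.60994720458984), (64.18370819091797, 69.02444458007812), 85.87545013427734)
0.006 0.014 798 753 ((524.7618408203125, 75.68770599365234), (85.3721694946289, 98.03006744384766), 85.80794525146484)
0.005 0.085 3176 3176 ((524.4990234375, 75.70697021484375), (85.3721694946289, 98.56210327148438), 85.80794525146484)
```

View pics/w1c.png

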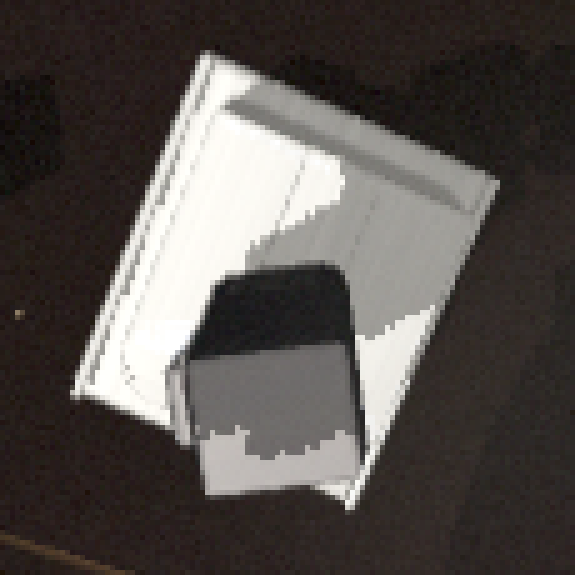

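The crop shows the button on the left face of the grip at crop (180,405), the closed back of the stand at top right, and the open side at lower left. The sizes match (85 x 98 mm), the stand yaw is -4.2°, and its origin is at about (0.531, 0.0755).

carry_out:
  series:
    - {"xyz": [0.5, -0.2, 1], "spin": -3, "gripper": 8.5}
    - {"xyz": [1.2, -0.5, 3.5], "spin": -7, "gripper": 8.5}
    - {"xyz": [1.6, -0.6, 6.5], "spin": -7, "gripper": 8.5}
    - {"xyz": [1.6, -0.6, 8], "spin": -7, "gripper": 8.5}
    - {"xyz": [1.6, -0.6, 8], "spin": -7, "gripper": 8.5}
    - {"xyz": [1.6, -0.6, 8], "spin": -7, "gripper": 8.5}

```text
clock: 3.17
position: [0.5305, 0.0707, 0.2509]
orientation: [0.976, 0.219, -0.001, -0.0]
force: [-0.3, -0.7, 0.8]
gripper_width: 0.0853
finger_force: 0.0
```

```bash
python3 w.py w2.png | grep -v brush_head; python3 -c "from station import r;print(r.grasp_offset)"
```

```text
3.1667 [0.5305 0.0707 0.2509] [ 0.9758  0.2186 -0.0005 -0.0001] [ 0.0209  0.3478  1.5388 -0.0001  1.256   1.151 ]
grip_centre 0.68 [147. 163.] 3866 [0.5101 0.1877 0.1736] [0.492  0.1768 0.0971] [0.5187 0.208  0.1858]
grip_centre 0.63 [310. 204.] 3035 [0.5382 0.0783 0.1924] [0.5207 0.0635 0.1132] [0.5474 0.0922 0.1958]
button_face 0.82 [371. 321.] 313 [ 0.459  -0.0135  0.158 ] [ 0.4523 -0.0186  0.1469] [ 0.4638 -0.0099  0.1657]
button_face 0.71 [167. 165.] 370 [0.5114 0.1781 0.1601] [0.5047 0.1747 0.1457] [0.5165 0.183  0.166 ]
stand 0.83 [310. 150.] 4872 [0.5498 0.0891 0.0756] [0.493  0.0419 0.0073] [0.5721 0.1167 0.0775]
griptop 1860 [0.5333 0.0759] ((532.046142578125, 75.5516128540039), (25.130191802978516, 30.065271377563477), 25.851478576660156)
fork 3027 [0.5436 0.0784] ((555.2528076171875, 74.49543762207031), (110.39094543457031, 69.34894561767578), 1.576215147972107)
foot 1443 [0.5431 0.0947] ((524.671630859375, 75.79490661621094), (85.09944915771484, 98.30021667480469), 85.54037475585938)
0.0187
```

carry_out:
  series:
    - {"xyz": [0.3, -0.4, 1], "spin": 0, "gripper": 8.5}
    - {"xyz": [0.3, -0.4, 4], "spin": 0, "gripper": 8.5}
    - {"xyz": [0.3, -0.4, 7], "spin": 0, "gripper": 8.5}
    - {"xyz": [0.3, -0.4, 9.5], "spin": 0, "gripper": 8.5}
    - {"xyz": [0.3, -0.4, 10.6], "spin": 0, "gripper": 8.5}
    - {"xyz": [0.3, -0.4, 10.6], "spin": 0, "gripper": 8.5}
    - {"xyz": [0.3, -0.4, 10.6], "spin": 0, "gripper": 8.5}

```text
clock: 4.0
position: [0.5317, 0.0767, 0.1445]
orientation: [0.976, 0.219, -0.0, -0.0]
force: [0.9, 0.6, 0.1]
gripper_width: 0.0851
finger_force: 0.0
```

carry_out:
  series:
    - {"xyz": [0, 0.1, 0], "spin": 0, "gripper": 6}
    - {"xyz": [0, 0.1, 0], "spin": 0, "gripper": 2}
    - {"xyz": [0, 0.1, 0], "spin": 0, "gripper": 1}
    - {"xyz": [0, 0.1, 0], "spin": 0, "gripper": 1}
    - {"xyz": [0, 0.1, 0], "spin": 0, "gripper": 1}
    - {"xyz": [0, 0.1, 0], "spin": 0, "gripper": 1}
    - {"xyz": [0, 0.1, 0], "spin": 0, "gripper": 1}
    - {"xyz": [0, 0.1, 0], "spin": 0, "gripper": 1}

```text
clock: 4.67
position: [0.5326, 0.0756, 0.1455]
orientation: [0.976, 0.219, 0.001, 0.0]
force: [-0.8, 0.7, 7.3]
gripper_width: 0.0296
finger_force: 58.7
```

carry_out:
  series:
    - {"xyz": [0, 0.1, 0], "spin": 0, "gripper": 1}
    - {"xyz": [0, 0.1, -0.6], "spin": 0, "gripper": 1}
    - {"xyz": [0, 0.1, -1.6], "spin": 0, "gripper": 1}
    - {"xyz": [0, 0.1, -2.8], "spin": 0, "gripper": 1}
    - {"xyz": [0, 0.1, -4.0], "spin": 0, "gripper": 1}
    - {"xyz": [0, 0.1, -5.2], "spin": 0, "gripper": 1}
    - {"xyz": [0, 0.1, -6.4], "spin": 0, "gripper": 1}
    - {"xyz": [0, 0.1, -7.4], "spin": 0, "gripper": 1}

```text
clock: 5.33
position: [0.5323, 0.0746, 0.2201]
orientation: [0.976, 0.219, -0.0, 0.0]
force: [-1.3, 1.2, -5.6]
gripper_width: 0.0296
finger_force: 59.5
```

carry_out:
  series:
    - {"xyz": [0, 0, -0.3], "spin": 0, "gripper": 1}
    - {"xyz": [0, 0, -0.6], "spin": 0, "gripper": 1}
    - {"xyz": [0, 0, -0.8], "spin": 0, "gripper": 1}
    - {"xyz": [0, 0, -0.8], "spin": 0, "gripper": 1}

```text
clock: 5.67
position: [0.5328, 0.0746, 0.2269]
orientation: [0.976, 0.219, 0.0, 0.0]
force: [1.0, -0.5, -1.3]
gripper_width: 0.0296
finger_force: 59.9
```

carry_out:
  series:
    - {"xyz": [0, 0, -0.2], "spin": 0, "gripper": 1}
    - {"xyz": [0, 0, -0.4], "spin": 0, "gripper": 1}
    - {"xyz": [0, 0, -0.4], "spin": 0, "gripper": 1}

```text
clock: 5.92
position: [0.5327, 0.0746, 0.2309]
orientation: [0.976, 0.219, -0.0, -0.0]
force: [-0.3, 0.7, -1.4]
gripper_width: 0.0292
finger_force: 59.9
```

carry_out:
  series:
    - {"xyz": [0, 0, -0.2], "spin": 0, "gripper": 1}
    - {"xyz": [0, 0, -0.3], "spin": 0, "gripper": 1}
    - {"xyz": [0, 0, -0.3], "spin": 0, "gripper": 1}

```text
clock: 6.17
position: [0.5314, 0.0745, 0.2319]
orientation: [0.976, 0.219, -0.002, -0.0]
force: [3.7, 0.1, -28.6]
gripper_width: 0.0295
finger_force: 66.0
```

Run:
```python
from h import *
np.set_printoptions(precision=4,suppress=True)
print(r.observe()["force"])
for n in["scene"]:
    p=grab(n);c=cloud(p);f=p["frame"][190:290,225:325,::-1];cv2.imwrite("pics/s2.png",cv2.resize(f,(500,500),interpolation=3))
    for m in r.masks_of(p,"brush_head")[:4]:
        a=c[np.asarray(m["region"])];print(m["location"],m["score"],np.nanmedian(a,0))
p=grab("wrist");save(p,"w3.png")
```

```text
[  3.7156   0.147  -28.5541]
[252.5, 266.6] 0.82 [0.4949 0.2047 0.1009]
[317.8, 218.8] 0.76 [ 0.4414 -0.0185  0.0997]
[272.6, 217.2] 0.7 [0.5223 0.081  0.1382]
[313.0, 154.2] 0.17 [ 0.6111 -0.2492  0.121 ]
```

View pics/s2.png

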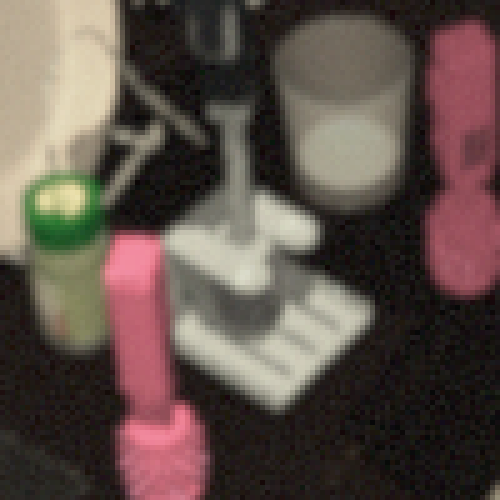

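The grip is drawn out with the rod exposed at crop (235,170). The head is under the fork at (240,300), and 28 N shows the end stop. I'll relax a little, then slide out.

carry_out:
  series:
    - {"xyz": [0, 0, 0], "spin": 0, "gripper": 1}
    - {"xyz": [0, 0, 0.2], "spin": 0, "gripper": 1}
    - {"xyz": [0, 0, 0.4], "spin": 0, "gripper": 1}
    - {"xyz": [0, 0, 0.4], "spin": 0, "gripper": 1}
    - {"xyz": [-0.43, -0.25, 0.4], "spin": 0, "gripper": 1}
    - {"xyz": [-0.87, -0.49, 0.4], "spin": 0, "gripper": 1}
    - {"xyz": [-0.87, -0.49, 0.4], "spin": 0, "gripper": 1}

```text
clock: 6.9
position: [0.5215, 0.0754, 0.23]
orientation: [0.976, 0.219, -0.0, -0.0]
force: [-0.8, 0.2, -0.8]
gripper_width: 0.029
finger_force: 69.3
```

carry_out:
  series:
    - {"xyz": [-0.87, -0.49, 0], "spin": 0, "gripper": 1}
    - {"xyz": [-1.74, -0.98, 0], "spin": 0, "gripper": 1}
    - {"xyz": [-2.61, -1.48, 0], "spin": 0, "gripper": 1}
    - {"xyz": [-3.48, -1.97, 0], "spin": 0, "gripper": 1}
    - {"xyz": [-4.35, -2.46, 0], "spin": 0, "gripper": 1}
    - {"xyz": [-5.22, -2.95, 0], "spin": 0, "gripper": 1}
    - {"xyz": [-6.1, -3.45, 0], "spin": 0, "gripper": 1}
    - {"xyz": [-6.5, -3.7, 0], "spin": 0, "gripper": 1}

```text
clock: 7.57
position: [0.4464, 0.081, 0.2298]
orientation: [0.976, 0.219, -0.0, -0.0]
force: [0.2, 0.2, -1.9]
gripper_width: 0.0291
finger_force: 69.4
```

Clear by 85 mm, so I'll lift.

carry_out:
  series:
    - {"xyz": [0, 0, -1], "spin": 0, "gripper": 1}
    - {"xyz": [0, 0, -3], "spin": 0, "gripper": 1}
    - {"xyz": [0, 0, -6], "spin": 0, "gripper": 1}
    - {"xyz": [0, 0, -9], "spin": 0, "gripper": 1}
    - {"xyz": [0, 0, -11], "spin": 0, "gripper": 1}
    - {"xyz": [0, 0, -12], "spin": 0, "gripper": 1}
    - {"xyz": [0, 0, -12], "spin": 0, "gripper": 1}
    - {"xyz": [0, 0, -12], "spin": 0, "gripper": 1}

```text
clock: 8.23
position: [0.448, 0.0809, 0.3496]
orientation: [0.976, 0.219, 0.0, 0.0]
force: [0.5, 0.3, -2.4]
gripper_width: 0.0293
finger_force: 69.4
```

Run:
```python
from h import *
print(r.observe()["force"],r.observe()["position"])
p=grab("scene");c=cloud(p);f=p["frame"][140:300,190:350,::-1];cv2.imwrite("pics/s3.png",cv2.resize(f,(560,560),interpolation=3))
m=(np.hypot(c[...,0]-.446,c[...,1]-.081)<.045)&(c[...,2]>.03);P=c[m];print(len(P),np.sort(P[:,2])[:20],np.nanmedian(P[P[:,2]<.18],0))
```

```text
[ 0.49760303  0.31065257 -2.38305551] [0.44800428 0.08094452 0.34964092]
3687 [0.1308709  0.13099264 0.13246576 0.13267688 0.1333052  0.13423614
 0.1344182  0.13479988 0.13483333 0.13483453 0.13493309 0.13584083
 0.13596054 0.13606683 0.1367861  0.13708077 0.13772879 0.13795221
 0.13800482 0.1380276 ] [0.43664449 0.09447122 0.15826681]
```

View pics/s3.png

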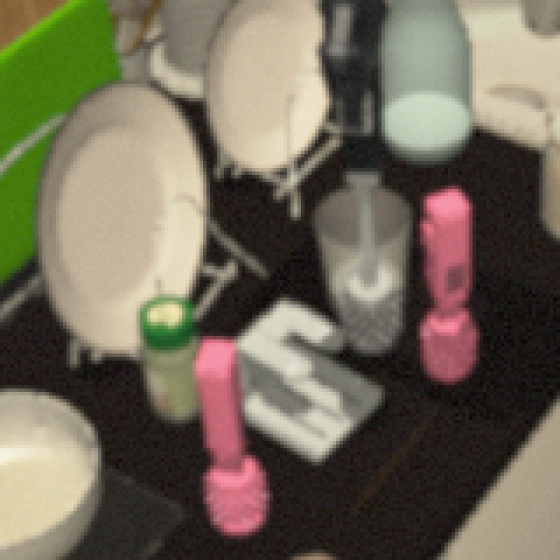

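The brush hangs upright in the air, with its head at crop (372,310). Its underside is at about 0.13 m, which fits the 235 mm of the second stop, and the stand is empty.

```bash
python3 -c "from station import r;print(r.sign_off())"
```

```text
the job is handed in; nothing more can be done
None
```

I handed the job in with the brush drawn out to the second stop and held upright and still in the air, its underside about 13 cm above the worktop and nothing touching it; the hand-in returned no verdict.

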